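Reject the rattling label cassette

ROBOT

A 7-joint arm with a two-finger parallel gripper is mounted at the origin on a cart in front of the work surface, level with it; the furniture and walls round the work are solid. World frame = base frame: x ahead of the robot, y to its left, z up, the work surface at z = 0. Lengths are in m, angles in rad, forces in N, time in s.
With the tool pointing down it reaches from about 0.425 to 0.925 m from the base axis. Payload 6.8 kg.
Tool frame: the origin (TCP) lies on the centre line of the jaws, within the pads' length; the fingertips stand 25 mm ahead of it and the grasp point (between the pads) lies 6 mm ahead of it; z points along the fingers, y is the line along which they close (so a half turn about z gives the same grasp; the last joint's range is limited). The gripper opens to 85 mm and grips with 20 to 120 N. Pads are 22 mm wide; open, the fingers measure 114 mm over their backs; the gripper's body (76 mm by 85 mm) begins 54 mm behind the grasp point. The pads swing forward as they close: fully open they stand 13 mm farther back than shut.
Start: joints at [1.007, 0.477, 0.022, 1.555, -0.011, 1.109, -0.083], TCP at [0.297, -0.606, 0.256] pointing down, gripper open.
Joint ranges: [-2.96, 2.96], [-0.34, 2.1], [-1.41, 1.46], [0.24, 2.44], [-1.37, 4.51], [0.17, 1.92], [-2.96, 2.96]. Speed limits (rad/s): [2.39, 2.39, 3.14, 3.14, 3.14, 3.14, 3.14].

INTERFACE

Orientations are given as a rotation vector (axis times angle).
In Python, from plant import status, cams, ctrl gives the robot as it stands. The module is installed in compiled form; this text tells all that it offers.
- The arm moves only by the shell command python3 -m jog 'ROWS' [FORCE]. ROWS is JSON, a list of rows, each an object of numbers: "x", "y", "z": the shift along the tool's x, y, z in m; "wx", "wy", "wz": the turn, a rotation vector about the tool's x, y, z in rad; "gripper": the closure in counts, from 0 (fully open) to 255 (shut). A call has 1 to 8 rows; each row shifts and turns the commanded pose from where the row before left it, along the tool's axes as they then stand; what a row does not reach is not made up. A row lasts 1/12 s, in which the tool goes at most 41.7 mm and 7.16 degrees, less where a joint would pass 70% of its speed; a pose out of reach is approached as far as the arm can. A call is refused whole if a number of a shift passes 0.0417 or a number of a turn 0.125, either way. A call with a gripper value outside its range is refused whole. The fingers move at their own pace and stop on an object; FORCE is the grip in N (left out, the last holds). Time passes only in rows, so rows that do not move let the fingers close. It gives the time, the measured TCP pose, the force, the opening and the grip force at its end, in the units of the state.
- status.get_state(): the state, without advancing time (a new reading comes with each control period).
- cams.snapshot(name): name is "scene" or "top"; returns the picture (384x512x3 uint8, red, green, blue); there is no depth.
- cams.get_calibration(name): a dict with "fov_y" (degrees; the focal length in pixels is half the picture's height over the tangent of half this angle, whatever the lens; pixels are square), "cx", "cy" (the principal point, pixels), "dist" ([k1, k2, p1, p2, k3] as OpenCV has them; the pictures are not rectified), "R" (3x3) and "t" (3): a world point X has camera coordinates R X + t. Camera axes: x right, y down, z forward; pixel columns grow to the right and rows downward; lengths in m; the calibration is good to about 2 mm. A picture is of the moment at which its call begins. get_calibration takes no time and is no camera call.
- ctrl.finish_job(): hands the job in; it is judged then, once.
The state is a dict: "clock": time; "joint_positions": joint angles; "dq": joint speeds; "effort": joint torques, N m; "tcp_pos": TCP position; "orientation": TCP orientation; "wrist_force": force on the tool from outside, world axes, zero at the start; "ft_torque": the same for the moment, N m; "grip_width": opening from 0.0 (shut) to 1.0 (fully open); "grip_force": force on a finger pad.
Only numpy, scipy, OpenCV 4.12 (cv2) and the standard library are available. Lean on these libraries where they do the work, as an engineer would, in place of code of your own. Each camera call takes 0.05 s, during which the arm holds its last target. There are 200 camera calls.

TASK

Of the two sealed grey label-tape cassettes on the desk, one has a loose spool inside. Find it by picking a cassette up and tilting it lengthwise, one end about 40 degrees down for half a second (never up on end or over): a loose spool slides to the end of the window, a sound one stays in the middle. Lay the loose one, once you have made its spool slide in this way, flat in the black tray, and leave the sound one lying flat on the desk, window up, outside the tray.

Things in the scene. Friction and masses are not known exactly. Their poses are not given: they have to be found in the camera images.
- cassette_a: sealed grey label-tape cassette, flat box 96 long (x), 50 wide (y), 30 high, 0.19 kg; origin: centre of underside. Length points away from the robot within 30 degrees. Hard flat sides: grasp across the 50 at mid length. A clear 70 x 28 window on top shows a white spool, a disc 25 across, on a dark deck; two white marks show its middle. Its twin looks alike; exactly one, at random, has a loose spool
- cassette_b: sealed grey label-tape cassette, flat box 96 long (x), 50 wide (y), 30 high, 0.19 kg; origin: centre of underside. Length points away from the robot within 30 degrees. Hard flat sides: grasp across the 50 at mid length. A clear 70 x 28 window on top shows a white spool, a disc 25 across, on a dark deck; two white marks show its middle. Its twin looks alike; exactly one, at random, has a loose spool
- spool_a (a joint): place of the white spool along +x of cassette_a, m from the window's middle; starts at 0. A sound spool is pinned and gives at most 4 mm. A loose one stays by friction while level, but slides to a stop 20 mm off the middle (+ or -, toward the lower end) within 0.5 s once the length slopes over 20 degrees (use 40); it stays there when levelled again
- spool_b (a joint): place of the white spool along +x of cassette_b, m from the window's middle; starts at 0. A sound spool is pinned and gives at most 4 mm. A loose one stays by friction while level, but slides to a stop 20 mm off the middle (+ or -, toward the lower end) within 0.5 s once the length slopes over 20 degrees (use 40); it stays there when levelled again
- tray: shallow open black tray fixed to the desk, 200 (its x) by 160 (y) outside, 22 high, walls and floor 4 thick (inside 192 x 152); origin at the centre of its underside, long side roughly away from the robot; it stands to the left of the cassettes

How it is judged:
On the way:
1. a cassette with a loose spool is tilted (more than 17 degrees) and its spool has slid at least 8 mm from the middle ((((value of joint spool_a above 0.008 m or value of joint spool_a below -0.008 m) and angle between cassette_a's own z axis and vertical above 0.3 rad) or ((value of joint spool_b above 0.008 m or value of joint spool_b below -0.008 m) and angle between cassette_b's own z axis and vertical above 0.3 rad))), for 0.1 s.
At the end, for the whole second after the job is handed in: the cassette whose spool has slid (still 8 mm or more off the middle) lies flat (within 8 degrees) on the tray's floor, and the other one lies flat, window up, on the desk outside the tray; both at rest ((((value of joint spool_a above 0.008 m or value of joint spool_a below -0.008 m) and x of cassette_a in the frame of tray between -0.09 and 0.09 m and y of cassette_a in the frame of tray between -0.07 and 0.07 m and z of cassette_a in the frame of tray below 0.012 m and (x of cassette_b in the frame of tray above 0.1 m or x of cassette_b in the frame of tray below -0.1 m or y of cassette_b in the frame of tray above 0.08 m or y of cassette_b in the frame of tray below -0.08 m) and height (world z) of cassette_b between -0.01 and 0.008 m and angle between each of cassette_a, cassette_b's own z axis and vertical below 0.15 rad and linear speed of each of cassette_a, cassette_b below 0.02 m/s) or ((value of joint spool_b above 0.008 m or value of joint spool_b below -0.008 m) and x of cassette_b in the frame of tray between -0.09 and 0.09 m and y of cassette_b in the frame of tray between -0.07 and 0.07 m and z of cassette_b in the frame of tray below 0.012 m and (x of cassette_a in the frame of tray above 0.1 m or x of cassette_a in the frame of tray below -0.1 m or y of cassette_a in the frame of tray above 0.08 m or y of cassette_a in the frame of tray below -0.08 m) and height (world z) of cassette_a between -0.01 and 0.008 m and angle between each of cassette_b, cassette_a's own z axis and vertical below 0.15 rad and linear speed of each of cassette_b, cassette_a below 0.02 m/s))); the robot touches nothing.
It fails at once if a cassette is stood on end or turned over (tilted more than 70 degrees) (angle between any of cassette_a, cassette_b's own z axis and vertical above 1.22 rad).
It also fails if it takes over 72 s, if anything falls off the work surface, if the arm or the gripper's body presses on something with over 40 N, if the wrist force passes 120 N, or if a joint passes its speed limit or range.

## Working session

There is one attempt and no reset: what is moved stays moved. The work goes in short steps, Python scripts to look and compute and a shell command to move; the robot and the scene stay as the last step left them, time stands still between calls to the robot, and variables do not carry over. Pictures are saved under pics/ and viewed, at most 10 in all, crops included, and the job is handed in when it is done.

```bash
mkdir -p pics; python3 - <<'E'
from plant import status, cams
import cv2, numpy as np
ims=[]
for n in("scene","top"):
    im=cams.snapshot(n); np.save(f"pics/{n}0.npy",im); cv2.imwrite(f"pics/{n}0.png",im[:,:,::-1])
    c=cams.get_calibration(n); print(n,{k:np.round(v,3).tolist() for k,v in c.items()})
print(status.get_state())
E
```

```text
scene {'fov_y': 56.866, 'cx': 255.342, 'cy': 189.346, 'dist': [0.015, 0.0, 0.0, 0.0, 0.0], 'R': [[-0.583, -0.812, 0.009], [-0.424, 0.295, -0.856], [0.693, -0.503, -0.516]], 't': [0.429, 0.225, 0.613]}
top {'fov_y': 44.949, 'cx': 256.983, 'cy': 184.66, 'dist': [-0.122, 0.0, 0.0, 0.0, 0.0], 'R': [[0.019, -0.999, 0.028], [-0.987, -0.024, -0.16], [0.161, -0.025, -0.987]], 't': [0.137, 0.502, 0.851]}
{'clock': 0.1, 'joint_positions': array([ 1.00691057,  0.47773475,  0.02234837,  1.55636506, -0.01151414,
        1.10932758, -0.08310762]), 'dq': array([ 9.61040150e-04, -1.30441604e-03, -1.47450214e-03, -2.54497878e-03,
       -3.41697325e-04, -6.60159935e-04, -6.28913662e-05]), 'effort': array([ 5.28838325e-03, -5.97760856e+01,  1.61428783e+00, -2.81954080e+01,
        1.28572300e-02,  5.07191449e-03, -2.71413518e-05]), 'tcp_pos': array([ 0.29688082, -0.60563952,  0.25540615]), 'orientation': array([-3.05877468e+00, -7.09398007e-01,  7.80146771e-04]), 'wrist_force': array([-1.2532225 , -0.75063531,  0.30855415]), 'ft_torque': array([-0.0257311 ,  0.05869283, -0.00267118]), 'grip_force': 0.0, 'grip_width': 1.0040592041414464}
```

View pics/top0.png

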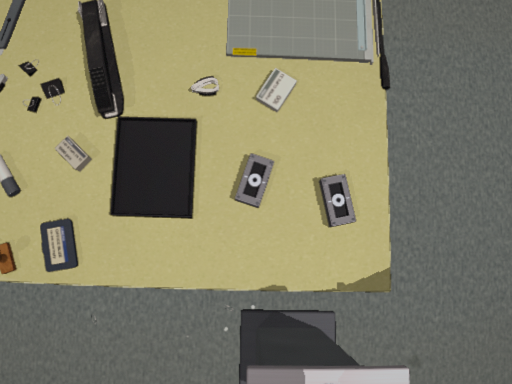

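View pics/scene0.png

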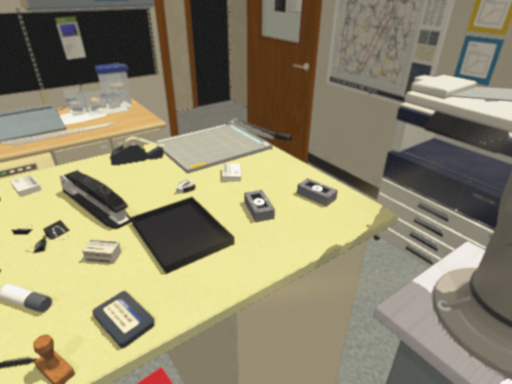

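The top view shows cassettes at about (255,180) and (338,200) px with centred spools. The black tray is at (154,167), and the arm is out of view.

```bash
cat > h.py <<'E'
import numpy as np, cv2
from plant import status, cams
from scipy.spatial.transform import Rotation as Rn
def world(name,px,z):
    c=cams.get_calibration(name); f=192/np.tan(np.radians(c["fov_y"])/2)
    K=np.array([[f,0,c["cx"]],[0,f,c["cy"]],[0,0,1]])
    u=cv2.undistortPoints(np.float64(px).reshape(-1,1,2),K,np.float64(c["dist"]))[:,0]
    R=np.array(c["R"]);C=-R.T@np.array(c["t"])
    d=np.c_[u,np.ones(len(u))]@R
    return C+d*((z-C[2])/d[:,2])[:,None]
def rect(im,seed,z,half=45):
    "non-yellow blob nearest seed in the top view -> centre, size, angle of long axis"
    hsv=cv2.cvtColor(im,cv2.COLOR_RGB2HSV); m=((hsv[...,1]<75)|(hsv[...,2]<70)).astype(np.uint8)
    w=np.zeros_like(m); x,y=seed; w[max(y-half,0):y+half,max(x-half,0):x+half]=1
    cs,_=cv2.findContours(m*w,cv2.RETR_EXTERNAL,cv2.CHAIN_APPROX_NONE)
    c=max(cs,key=cv2.contourArea)
    p=world("top",c[:,0],z)[:,:2]
    r=cv2.minAreaRect((p*1000).astype(np.float32)); b=cv2.boxPoints(r)
    e=[b[1]-b[0],b[2]-b[1]]; L=max(e,key=np.linalg.norm); L=L*np.sign(L[0])
    return np.round(np.array(r[0])/1000,4),np.round(r[1],1),round(float(np.degrees(np.arctan2(L[1],L[0]))),1)
def st():
    s=status.get_state(); M=Rn.from_rotvec(s["orientation"]).as_matrix()
    print("t",round(s["clock"],2),"tcp",s["tcp_pos"].round(4),"width",round(s["grip_width"],3),"gf",round(s["grip_force"],1)); print(M.round(3)); return s,M
E
python3 - <<'E'
from h import *
im=np.load("pics/top0.npy")
print(rect(im,(255,180),.03),rect(im,(338,200),.03),rect(im,(154,167),.022,70))
print(world("top",[(255,180),(338.5,200)],.03))
st()
E
```

```text
(array([0.5098, 0.1533]), array([51.4, 98.3]), -17.4) (array([ 0.4745, -0.0085]), array([97.6, 55.3]), 12.6) (array([0.555 , 0.3775]), array([212. , 240.2]), -0.3)
[[ 0.50948947  0.15151651  0.03      ]
 [ 0.47404535 -0.01147269  0.03      ]]
t 0.1 tcp [ 0.2969 -0.6056  0.2554] width 1.004 gf 0.0
[[ 0.898  0.44  -0.001]
 [ 0.44  -0.898  0.001]
 [-0.    -0.002 -1.   ]]
```

```bash
R='{"x":0.0264,"y":-0.0286}'; 
python3 -m jog '[{"x":0.0264,"y":-0.0286},{"x":0.0264,"y":-0.0286},{"x":0.0264,"y":-0.0286},{"x":0.0264,"y":-0.0286},{"x":0.0264,"y":-0.0286},{"x":0.0264,"y":-0.0286},{"x":0.0264,"y":-0.0286},{"x":0.0264,"y":-0.0286}]' 80
python3 -m jog '[{"x":0.0264,"y":-0.0286},{"x":0.0264,"y":-0.0286},{"x":0.0264,"y":-0.0286},{"x":0.0264,"y":-0.0286},{"x":0.0264,"y":-0.0286},{"x":0.0264,"y":-0.0286},{"x":0.0264,"y":-0.0286},{"x":0.0264,"y":-0.0286}]'
python3 -m jog '[{"wz":0.12},{"wz":0.116},{"x":0},{"x":0}]'
python3 - <<'E'
from h import *
s,M=st(); print(s["joint_positions"].round(2)); print(M.T@(np.array([.4743,-.0115,.12])-s["tcp_pos"]), np.degrees(np.arctan2(M[1,0],M[0,0])))
im=np.load("pics/top0.npy")
b=world("top",[(118,118),(196,118),(192,217),(112,216)],.022);print(b.round(3),b.mean(0))
E
```

```text
t 0.1 tcp [ 0.2969 -0.6056  0.2554] width 1.004 gf 0.0
[[ 0.898  0.44  -0.001]
 [ 0.44  -0.898  0.001]
 [-0.    -0.002 -1.   ]]
[ 1.01  0.48  0.02  1.56 -0.01  1.11 -0.08]
[ 0.42084467 -0.45516126  0.13613288] 26.114656760259436
[[0.631 0.429 0.022]
 [0.634 0.272 0.022]
 [0.436 0.271 0.022]
 [0.433 0.427 0.022]] [0.53342724 0.35006653 0.022     ]invalid input at $[0]: expected keys x, y, z, wx, wy, wz, gripper
invalid input at $[0]: expected keys x, y, z, wx, wy, wz, gripper
invalid input at $[0]: expected keys x, y, z, wx, wy, wz, gripper
```

```bash
python3 -m jog '[{"x":0.0264,"y":-0.0286,"z":0,"wx":0,"wy":0,"wz":0,"gripper":0},{"x":0.0264,"y":-0.0286,"z":0,"wx":0,"wy":0,"wz":0,"gripper":0},{"x":0.0264,"y":-0.0286,"z":0,"wx":0,"wy":0,"wz":0,"gripper":0},{"x":0.0264,"y":-0.0286,"z":0,"wx":0,"wy":0,"wz":0,"gripper":0},{"x":0.0264,"y":-0.0286,"z":0,"wx":0,"wy":0,"wz":0,"gripper":0},{"x":0.0264,"y":-0.0286,"z":0,"wx":0,"wy":0,"wz":0,"gripper":0},{"x":0.0264,"y":-0.0286,"z":0,"wx":0,"wy":0,"wz":0,"gripper":0},{"x":0.0264,"y":-0.0286,"z":0,"wx":0,"wy":0,"wz":0,"gripper":0}]' 80
python3 -m jog '[{"x":0.0264,"y":-0.0286,"z":0,"wx":0,"wy":0,"wz":0,"gripper":0},{"x":0.0264,"y":-0.0286,"z":0,"wx":0,"wy":0,"wz":0,"gripper":0},{"x":0.0264,"y":-0.0286,"z":0,"wx":0,"wy":0,"wz":0,"gripper":0},{"x":0.0264,"y":-0.0286,"z":0,"wx":0,"wy":0,"wz":0,"gripper":0},{"x":0.0264,"y":-0.0286,"z":0,"wx":0,"wy":0,"wz":0,"gripper":0},{"x":0.0264,"y":-0.0286,"z":0,"wx":0,"wy":0,"wz":0,"gripper":0},{"x":0.0264,"y":-0.0286,"z":0,"wx":0,"wy":0,"wz":0,"gripper":0},{"x":0.0264,"y":-0.0286,"z":0,"wx":0,"wy":0,"wz":0,"gripper":0}]'
python3 -m jog '[{"x":0,"y":0,"z":0,"wx":0,"wy":0,"wz":0.12,"gripper":0},{"x":0,"y":0,"z":0,"wx":0,"wy":0,"wz":0.116,"gripper":0},{"x":0,"y":0,"z":0,"wx":0,"wy":0,"wz":0,"gripper":0}]'
cat >> h.py <<'E'
def go(p,ang):
    "remaining shift in tool axes to p, and turn about tool z to bring tool x to ang deg"
    s,M=st(); a=np.degrees(np.arctan2(M[1,0],M[0,0]))
    print("q",s["joint_positions"].round(2),"shift",(M.T@(np.array(p)-s["tcp_pos"])).round(4),"wz",round(np.radians(a-ang),3))
E
python3 -c "
from h import *
go([.4743,-.0115,.12],12.5)"
```

```text
clock: 0.77
tcp_pos: [0.386, -0.3057, 0.2561]
orientation: [-3.06, -0.71, 0.001]
wrist_force: [-0.0, -0.3, 0.6]
grip_width: 1.002
grip_force: 0.0
clock: 1.43
tcp_pos: [0.4749, -0.0075, 0.2562]
orientation: [3.06, 0.709, -0.0]
wrist_force: [1.2, 0.2, -0.1]
grip_width: 0.995
grip_force: 0.0
clock: 1.68
tcp_pos: [0.4748, -0.0085, 0.256]
orientation: [-3.123, -0.341, 0.001]
wrist_force: [-0.2, -0.8, -0.1]
grip_width: 1.003
grip_force: 0.0
t 1.68 tcp [ 0.4748 -0.0085  0.256 ] width 1.003 gf 0.0
[[ 0.976  0.216 -0.001]
 [ 0.216 -0.976  0.   ]
 [-0.001 -0.    -1.   ]]
q [ 0.2   0.17 -0.34  2.    0.07  0.99 -1.53] shift [-0.001   0.0028  0.136 ] wz -0.001
```

```bash
python3 -m jog '[{"x":0,"y":0.003,"z":0.036,"wx":0,"wy":0,"wz":0,"gripper":0},{"x":0,"y":0,"z":0.036,"wx":0,"wy":0,"wz":0,"gripper":0},{"x":0,"y":0,"z":0.036,"wx":0,"wy":0,"wz":0,"gripper":0},{"x":0,"y":0,"z":0.036,"wx":0,"wy":0,"wz":0,"gripper":0},{"x":0,"y":0,"z":0.036,"wx":0,"wy":0,"wz":0,"gripper":0},{"x":0,"y":0,"z":0.03,"wx":0,"wy":0,"wz":0,"gripper":0},{"x":0,"y":0,"z":0.018,"wx":0,"wy":0,"wz":0,"gripper":0},{"x":0,"y":0,"z":0,"wx":0,"wy":0,"wz":0,"gripper":0}]'
python3 -m jog '[{"x":0,"y":0,"z":0,"wx":0,"wy":0,"wz":0,"gripper":255},{"x":0,"y":0,"z":0,"wx":0,"wy":0,"wz":0,"gripper":255},{"x":0,"y":0,"z":0,"wx":0,"wy":0,"wz":0,"gripper":255},{"x":0,"y":0,"z":0,"wx":0,"wy":0,"wz":0,"gripper":255},{"x":0,"y":0,"z":0,"wx":0,"wy":0,"wz":0,"gripper":255},{"x":0,"y":0,"z":0,"wx":0,"wy":0,"wz":0,"gripper":255}]' 80
python3 - <<'E'
from h import *
st(); im=cams.snapshot("scene"); cv2.imwrite("pics/s1.png",cv2.resize(im[120:280,200:400,::-1],(800,640))[:600])
E
```

```text
clock: 2.35
tcp_pos: [0.4728, -0.0128, 0.0249]
orientation: [-3.122, -0.349, 0.011]
wrist_force: [-0.2, -0.5, 0.4]
grip_width: 0.998
grip_force: 0.0
clock: 2.85
tcp_pos: [0.477, -0.0123, 0.0302]
orientation: [3.122, 0.345, 0.006]
wrist_force: [-0.7, 0.4, 5.4]
grip_width: 0.571
grip_force: 83.1
t 2.85 tcp [ 0.477  -0.0123  0.0302] width 0.571 gf 83.1
[[ 0.976  0.218  0.004]
 [ 0.218 -0.976 -0.   ]
 [ 0.003  0.001 -1.   ]]
```

View pics/s1.png

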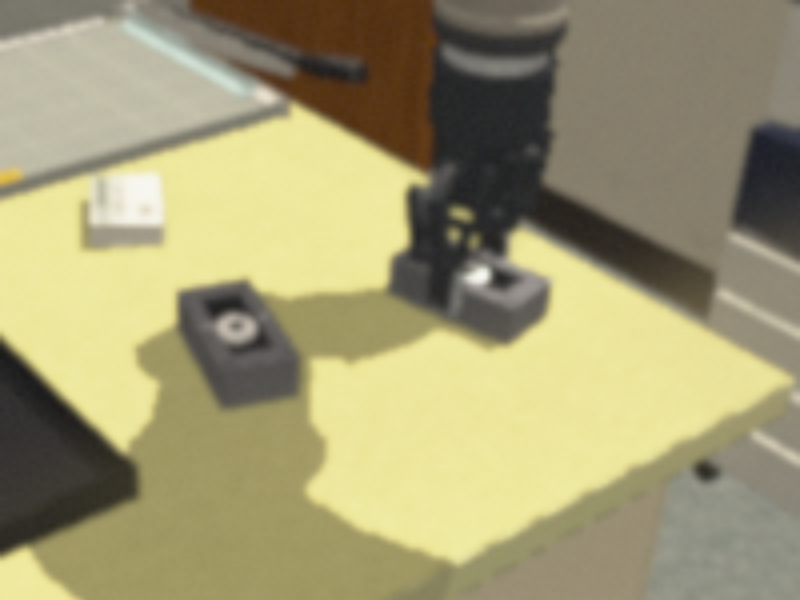

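```bash
python3 -m jog '[{"x":0,"y":0,"z":-0.01,"wx":0,"wy":0,"wz":0,"gripper":255},{"x":0,"y":0,"z":-0.02,"wx":0,"wy":0,"wz":0,"gripper":255},{"x":0.01,"y":0,"z":-0.03,"wx":0,"wy":0,"wz":0,"gripper":255},{"x":0.02,"y":0,"z":-0.03,"wx":0,"wy":0,"wz":0,"gripper":255},{"x":0.02,"y":0,"z":-0.03,"wx":0,"wy":0,"wz":0,"gripper":255},{"x":0.02,"y":0,"z":-0.03,"wx":0,"wy":0,"wz":0,"gripper":255},{"x":0.02,"y":0,"z":0,"wx":0,"wy":0,"wz":0,"gripper":255},{"x":0.01,"y":0,"z":0,"wx":0,"wy":0,"wz":0,"gripper":255}]'
python3 -m jog '[{"x":0,"y":0,"z":0,"wx":0,"wy":0.05,"wz":0,"gripper":255},{"x":0,"y":0,"z":0,"wx":0,"wy":0.12,"wz":0,"gripper":255},{"x":0,"y":0,"z":0,"wx":0,"wy":0.12,"wz":0,"gripper":255},{"x":0,"y":0,"z":0,"wx":0,"wy":0.12,"wz":0,"gripper":255},{"x":0,"y":0,"z":0,"wx":0,"wy":0.12,"wz":0,"gripper":255},{"x":0,"y":0,"z":0,"wx":0,"wy":0.12,"wz":0,"gripper":255},{"x":0,"y":0,"z":0,"wx":0,"wy":0.05,"wz":0,"gripper":255},{"x":0,"y":0,"z":0,"wx":0,"wy":0,"wz":0,"gripper":255}]'
python3 -m jog '[{"x":0,"y":0,"z":0,"wx":0,"wy":0,"wz":0,"gripper":255},{"x":0,"y":0,"z":0,"wx":0,"wy":0,"wz":0,"gripper":255},{"x":0,"y":0,"z":0,"wx":0,"wy":0,"wz":0,"gripper":255},{"x":0,"y":0,"z":0,"wx":0,"wy":0,"wz":0,"gripper":255},{"x":0,"y":0,"z":0,"wx":0,"wy":0,"wz":0,"gripper":255},{"x":0,"y":0,"z":0,"wx":0,"wy":0,"wz":0,"gripper":255},{"x":0,"y":0,"z":0,"wx":0,"wy":0,"wz":0,"gripper":255}]'
python3 - <<'E'
from h import *
st(); a=cams.snapshot("scene");b=cams.snapshot("top")
cv2.imwrite("pics/s2.png",np.hstack([cv2.resize(a[60:260,220:420,::-1],(400,400)),cv2.resize(b[80:280,230:430,::-1],(400,400))]))
E
```

```text
clock: 3.57
tcp_pos: [0.5767, 0.0103, 0.1824]
orientation: [-3.123, -0.345, -0.012]
wrist_force: [0.1, 0.0, -2.0]
grip_width: 0.571
grip_force: 83.1
clock: 4.23
tcp_pos: [0.5708, -0.0015, 0.1727]
orientation: [-2.992, -0.318, -0.805]
wrist_force: [-0.4, -0.3, -2.0]
grip_width: 0.571
grip_force: 83.0
clock: 4.82
tcp_pos: [0.5735, 0.0001, 0.174]
orientation: [-2.989, -0.317, -0.808]
wrist_force: [0.5, -0.6, -1.5]
grip_width: 0.575
grip_force: 83.0
t 4.82 tcp [5.735e-01 1.000e-04 1.740e-01] width 0.575 gf 83.0
[[ 0.844  0.203  0.496]
 [ 0.188 -0.979  0.08 ]
 [ 0.501  0.025 -0.865]]
```

View pics/s2.png

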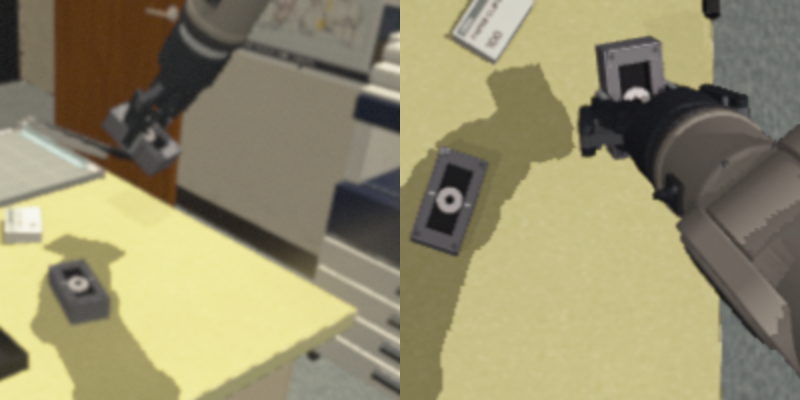

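The top crop shows the tilted cassette's spool at about (637,95) px. Its far edge is about 20 mm from the window's far end, so it is still centred after 0.6 s at 30°. That makes cassette_b the sound one, so I'll level it, lay it back down, and then test the other.

```bash
cat >> h.py <<'E'
def level(ang):
    s,M=st(); a=np.radians(ang); c,d=np.cos(a),np.sin(a)
    T=np.array([[c,d,0],[d,-c,0],[0,0,-1.]])
    print("turn",Rn.from_matrix(M.T@T).as_rotvec().round(3),"q",s["joint_positions"].round(2))
E
python3 -c "
from h import *
level(12.5)"
```

```text
t 4.92 tcp [ 0.5734 -0.      0.174 ] width 0.563 gf 83.0
[[ 0.844  0.203  0.496]
 [ 0.188 -0.979  0.08 ]
 [ 0.502  0.025 -0.865]]
turn [ 0.028 -0.525 -0.007] q [ 0.4   0.3  -0.56  2.21  0.71  0.19 -2.12]
```

```bash
python3 -m jog '[{"x":0,"y":0,"z":0,"wx":0.028,"wy":-0.105,"wz":0,"gripper":255},{"x":0,"y":0,"z":0,"wx":0,"wy":-0.105,"wz":0,"gripper":255},{"x":0,"y":0,"z":0,"wx":0,"wy":-0.105,"wz":0,"gripper":255},{"x":0,"y":0,"z":0,"wx":0,"wy":-0.105,"wz":0,"gripper":255},{"x":0,"y":0,"z":0,"wx":0,"wy":-0.105,"wz":0,"gripper":255},{"x":0,"y":0,"z":0,"wx":0,"wy":0,"wz":0,"gripper":255},{"x":0,"y":0,"z":0,"wx":0,"wy":0,"wz":0,"gripper":255}]'
python3 -c "
from h import *
level(12.5);go([.53,-.01,.05],12.5)"
```

```text
clock: 5.5
tcp_pos: [0.575, -0.0003, 0.1727]
orientation: [3.119, 0.334, 0.032]
wrist_force: [-0.6, -0.5, -3.0]
grip_width: 0.57
grip_force: 83.0
t 5.5 tcp [ 5.750e-01 -3.000e-04  1.727e-01] width 0.57 gf 83.0
[[ 0.977  0.212  0.021]
 [ 0.212 -0.977 -0.003]
 [ 0.02   0.007 -1.   ]]
turn [ 0.007 -0.02  -0.005] q [ 0.48  0.51 -0.78  1.85  0.45  0.94 -1.85]
t 5.5 tcp [ 5.750e-01 -3.000e-04  1.727e-01] width 0.57 gf 83.0
[[ 0.977  0.212  0.021]
 [ 0.212 -0.977 -0.003]
 [ 0.02   0.007 -1.   ]]
q [ 0.48  0.51 -0.78  1.85  0.45  0.94 -1.85] shift [-0.0485 -0.0009  0.1218] wz -0.005
```

```bash
python3 -m jog '[{"x":-0.015,"y":0,"z":0.02,"wx":0.007,"wy":-0.02,"wz":-0.005,"gripper":255},{"x":-0.015,"y":0,"z":0.03,"wx":0,"wy":0,"wz":0,"gripper":255},{"x":-0.015,"y":0,"z":0.03,"wx":0,"wy":0,"wz":0,"gripper":255},{"x":0,"y":0,"z":0.025,"wx":0,"wy":0,"wz":0,"gripper":255},{"x":0,"y":0,"z":0.02,"wx":0,"wy":0,"wz":0,"gripper":255},{"x":0,"y":0,"z":0.01,"wx":0,"wy":0,"wz":0,"gripper":255},{"x":0,"y":0,"z":0.004,"wx":0,"wy":0,"wz":0,"gripper":255},{"x":0,"y":0,"z":0,"wx":0,"wy":0,"wz":0,"gripper":255}]'
python3 -c "
from h import *
level(12.5)"
```

```text
clock: 6.17
tcp_pos: [0.5296, -0.0109, 0.0338]
orientation: [3.122, 0.342, -0.004]
wrist_force: [0.3, -0.3, -1.5]
grip_width: 0.567
grip_force: 83.0
t 6.17 tcp [ 0.5296 -0.0109  0.0338] width 0.567 gf 83.0
[[ 0.976  0.217 -0.002]
 [ 0.217 -0.976 -0.002]
 [-0.003  0.001 -1.   ]]
turn [0.001 0.003 0.   ] q [ 0.41  0.66 -0.65  2.02  0.63  0.68 -2.  ]
```

```bash
python3 -m jog '[{"x":0,"y":0,"z":0.0035,"wx":0,"wy":0,"wz":0,"gripper":255},{"x":0,"y":0,"z":0,"wx":0,"wy":0,"wz":0,"gripper":0},{"x":0,"y":0,"z":0,"wx":0,"wy":0,"wz":0,"gripper":0},{"x":0,"y":0,"z":0,"wx":0,"wy":0,"wz":0,"gripper":0},{"x":0,"y":0,"z":0,"wx":0,"wy":0,"wz":0,"gripper":0},{"x":0,"y":0,"z":0,"wx":0,"wy":0,"wz":0,"gripper":0}]'
python3 -m jog '[{"x":0,"y":0,"z":-0.02,"wx":0,"wy":0,"wz":0,"gripper":0},{"x":0,"y":0,"z":-0.03,"wx":0,"wy":0,"wz":0,"gripper":0},{"x":0,"y":0,"z":-0.03,"wx":0,"wy":0,"wz":0,"gripper":0},{"x":0,"y":0,"z":-0.03,"wx":0,"wy":0,"wz":0,"gripper":0},{"x":0,"y":0,"z":0,"wx":0,"wy":0,"wz":0,"gripper":0}]'
python3 -c "
from h import *
go([.5097,.152,.14],-17.4)"
```

```text
clock: 6.67
tcp_pos: [0.5304, -0.011, 0.0309]
orientation: [3.121, 0.342, -0.003]
wrist_force: [0.8, -0.2, 0.2]
grip_width: 0.997
grip_force: 0.0
clock: 7.08
tcp_pos: [0.5337, -0.0099, 0.1458]
orientation: [3.12, 0.342, 0.009]
wrist_force: [0.3, -0.0, 0.5]
grip_width: 1.0
grip_force: 0.0
t 7.08 tcp [ 0.5337 -0.0099  0.1458] width 1.0 gf 0.0
[[ 0.976  0.217  0.006]
 [ 0.217 -0.976 -0.002]
 [ 0.006  0.003 -1.   ]]
q [ 0.52  0.5  -0.78  1.96  0.46  0.87 -1.86] shift [ 0.0117 -0.1633  0.0054] wz 0.522
```

```bash
python3 -m jog '[{"x":0.002,"y":-0.027,"z":0,"wx":0,"wy":0,"wz":0,"gripper":0},{"x":0.002,"y":-0.027,"z":0,"wx":0,"wy":0,"wz":0,"gripper":0},{"x":0.002,"y":-0.027,"z":0,"wx":0,"wy":0,"wz":0,"gripper":0},{"x":0.002,"y":-0.027,"z":0,"wx":0,"wy":0,"wz":0,"gripper":0},{"x":0.002,"y":-0.027,"z":0,"wx":0,"wy":0,"wz":0,"gripper":0},{"x":0.002,"y":-0.027,"z":0.005,"wx":0,"wy":0,"wz":0,"gripper":0},{"x":0,"y":0,"z":0,"wx":0,"wy":0,"wz":0.1,"gripper":0},{"x":0,"y":0,"z":0,"wx":0,"wy":0,"wz":0.11,"gripper":0}]'
python3 -m jog '[{"x":0,"y":0,"z":0,"wx":0,"wy":0,"wz":0.11,"gripper":0},{"x":0,"y":0,"z":0,"wx":0,"wy":0,"wz":0.11,"gripper":0},{"x":0,"y":0,"z":0,"wx":0,"wy":0,"wz":0.092,"gripper":0},{"x":0,"y":0,"z":0,"wx":0,"wy":0,"wz":0,"gripper":0},{"x":0,"y":0,"z":0,"wx":0,"wy":0,"wz":0,"gripper":0}]'
python3 - <<'E'
from h import *
im=cams.snapshot("scene"); cv2.imwrite("pics/s3.png",cv2.resize(im[120:280,200:400,::-1],(700,560)))
level(-17.4);go([.5097,.152,.028],-17.4)
E
```

```text
clock: 7.75
tcp_pos: [0.5061, 0.1523, 0.1349]
orientation: [3.141, 0.012, -0.005]
wrist_force: [0.2, -0.9, -0.3]
grip_width: 0.999
grip_force: 0.0
clock: 8.17
tcp_pos: [0.5069, 0.1501, 0.1351]
orientation: [3.104, -0.47, -0.003]
wrist_force: [-0.3, -0.1, -0.1]
grip_width: 1.0
grip_force: 0.0
t 8.22 tcp [0.5069 0.15   0.1351] width 0.997 gf 0.0
[[ 0.955 -0.296 -0.002]
 [-0.296 -0.955 -0.002]
 [-0.002  0.003 -1.   ]]
turn [0.003 0.002 0.003] q [ 0.13  0.48 -0.67  1.97  0.4   0.83 -2.64]
t 8.22 tcp [0.5069 0.15   0.1351] width 0.997 gf 0.0
[[ 0.955 -0.296 -0.002]
 [-0.296 -0.955 -0.002]
 [-0.002  0.003 -1.   ]]
q [ 0.13  0.48 -0.67  1.97  0.4   0.83 -2.64] shift [ 0.0023 -0.003   0.1071] wz 0.003
```

View pics/s3.png

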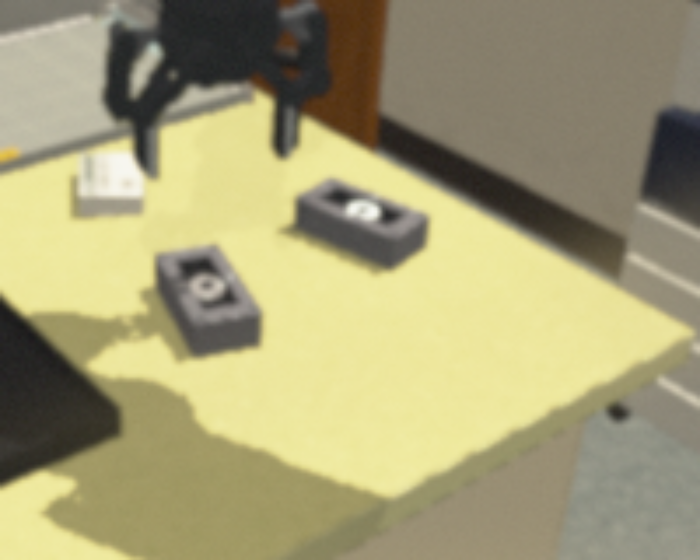

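Cassette_b lies flat at (362,222) px with its spool still mid-window, so it is sound. Cassette_a is at (208,298), and I'll grasp that next.

```bash
python3 -m jog '[{"x":0.002,"y":-0.003,"z":0.02,"wx":0,"wy":0,"wz":0,"gripper":0},{"x":0,"y":0,"z":0.025,"wx":0,"wy":0,"wz":0,"gripper":0},{"x":0,"y":0,"z":0.025,"wx":0,"wy":0,"wz":0,"gripper":0},{"x":0,"y":0,"z":0.02,"wx":0,"wy":0,"wz":0,"gripper":0},{"x":0,"y":0,"z":0.013,"wx":0,"wy":0,"wz":0,"gripper":0},{"x":0,"y":0,"z":0.002,"wx":0,"wy":0,"wz":0,"gripper":0},{"x":0,"y":0,"z":0,"wx":0,"wy":0,"wz":0,"gripper":0}]'
python3 -m jog '[{"x":0,"y":0,"z":0,"wx":0,"wy":0,"wz":0,"gripper":255},{"x":0,"y":0,"z":0,"wx":0,"wy":0,"wz":0,"gripper":255},{"x":0,"y":0,"z":0,"wx":0,"wy":0,"wz":0,"gripper":255},{"x":0,"y":0,"z":0,"wx":0,"wy":0,"wz":0,"gripper":255},{"x":0,"y":0,"z":0,"wx":0,"wy":0,"wz":0,"gripper":255},{"x":0,"y":0,"z":0,"wx":0,"wy":0,"wz":0,"gripper":255}]' 80
python3 -m jog '[{"x":0,"y":0,"z":-0.01,"wx":0,"wy":0,"wz":0,"gripper":255},{"x":0,"y":0,"z":-0.02,"wx":0,"wy":0,"wz":0,"gripper":255},{"x":0.01,"y":0,"z":-0.03,"wx":0,"wy":0,"wz":0,"gripper":255},{"x":0.01,"y":0,"z":-0.03,"wx":0,"wy":0,"wz":0,"gripper":255},{"x":0.01,"y":0,"z":-0.03,"wx":0,"wy":0,"wz":0,"gripper":255},{"x":0.01,"y":0,"z":-0.03,"wx":0,"wy":0,"wz":0,"gripper":255},{"x":0,"y":0,"z":0,"wx":0,"wy":0,"wz":0,"gripper":255}]'
python3 -c "
from h import *
level(-17.4)"
```

```text
clock: 8.8
tcp_pos: [0.5092, 0.1521, 0.0297]
orientation: [3.103, -0.473, -0.005]
wrist_force: [-0.0, -0.0, 0.9]
grip_width: 1.0
grip_force: 0.0
clock: 9.3
tcp_pos: [0.5106, 0.1526, 0.0317]
orientation: [3.104, -0.475, 0.001]
wrist_force: [-1.2, -0.4, 6.8]
grip_width: 0.569
grip_force: 83.3
clock: 9.88
tcp_pos: [0.5528, 0.1409, 0.187]
orientation: [-3.103, 0.478, -0.013]
wrist_force: [1.3, 0.4, -1.9]
grip_width: 0.568
grip_force: 83.0
t 9.88 tcp [0.5528 0.1409 0.187 ] width 0.568 gf 83.0
[[ 0.954 -0.301  0.008]
 [-0.301 -0.954  0.001]
 [ 0.008 -0.003 -1.   ]]
turn [-0.003 -0.008 -0.002] q [ 0.17  0.47 -0.69  1.85  0.36  0.95 -2.55]
```

```bash
python3 -m jog '[{"x":0,"y":0,"z":0,"wx":0,"wy":-0.06,"wz":0,"gripper":255},{"x":0,"y":0,"z":0,"wx":0,"wy":-0.12,"wz":0,"gripper":255},{"x":0,"y":0,"z":0,"wx":0,"wy":-0.12,"wz":0,"gripper":255},{"x":0,"y":0,"z":0,"wx":0,"wy":-0.12,"wz":0,"gripper":255},{"x":0,"y":0,"z":0,"wx":0,"wy":-0.12,"wz":0,"gripper":255},{"x":0,"y":0,"z":0,"wx":0,"wy":-0.11,"wz":0,"gripper":255},{"x":0,"y":0,"z":0,"wx":0,"wy":-0.05,"wz":0,"gripper":255},{"x":0,"y":0,"z":0,"wx":0,"wy":0,"wz":0,"gripper":255}]'
python3 -m jog '[{"x":0,"y":0,"z":0,"wx":0,"wy":0,"wz":0,"gripper":255},{"x":0,"y":0,"z":0,"wx":0,"wy":0,"wz":0,"gripper":255},{"x":0,"y":0,"z":0,"wx":0,"wy":0,"wz":0,"gripper":255},{"x":0,"y":0,"z":0,"wx":0,"wy":0,"wz":0,"gripper":255},{"x":0,"y":0,"z":0,"wx":0,"wy":0,"wz":0,"gripper":255},{"x":0,"y":0,"z":0,"wx":0,"wy":0,"wz":0,"gripper":255},{"x":0,"y":0,"z":0,"wx":0,"wy":0,"wz":0,"gripper":255},{"x":0,"y":0,"z":0,"wx":0,"wy":0,"wz":0,"gripper":255}]'
python3 - <<'E'
from h import *
level(-17.4); a=cams.snapshot("scene");b=cams.snapshot("top")
cv2.imwrite("pics/s4.png",np.hstack([cv2.resize(a[60:260,170:370,::-1],(400,400)),cv2.resize(b[60:260,160:360,::-1],(400,400))]))
E
```

```text
clock: 10.55
tcp_pos: [0.5486, 0.1386, 0.1776]
orientation: [-2.822, 0.438, 1.041]
wrist_force: [-0.1, -0.6, -2.1]
grip_width: 0.567
grip_force: 83.0
clock: 11.22
tcp_pos: [0.548, 0.1403, 0.1803]
orientation: [-2.826, 0.434, 1.034]
wrist_force: [0.2, 0.3, -2.9]
grip_width: 0.565
grip_force: 83.0
t 11.22 tcp [0.548  0.1403 0.1803] width 0.565 gf 83.0
[[ 0.728 -0.299 -0.616]
 [-0.23  -0.954  0.191]
 [-0.645  0.003 -0.764]]
turn [ 0.003  0.701 -0.001] q [ 0.24  0.83 -0.72  1.45  0.06  1.56 -2.33]
```

View pics/s4.png

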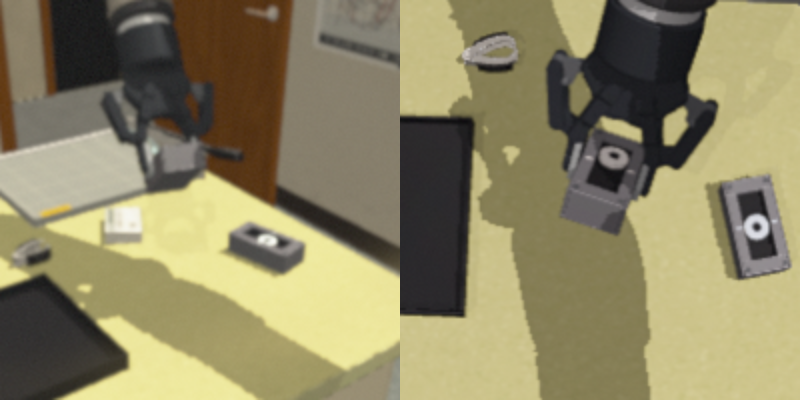

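In the top crop the tilted cassette's spool is at (614,156) px, at the lower far end and well past the middle marks at y≈170. Cassette_a is the loose one, so I'll level it and carry it over the tray.

```bash
python3 -m jog '[{"x":0,"y":0,"z":0,"wx":0,"wy":0.11,"wz":0,"gripper":255},{"x":0,"y":0,"z":0,"wx":0,"wy":0.12,"wz":0,"gripper":255},{"x":0,"y":0,"z":0,"wx":0,"wy":0.12,"wz":0,"gripper":255},{"x":0,"y":0,"z":0,"wx":0,"wy":0.12,"wz":0,"gripper":255},{"x":0,"y":0,"z":0,"wx":0,"wy":0.12,"wz":0,"gripper":255},{"x":0,"y":0,"z":0,"wx":0,"wy":0.11,"wz":0,"gripper":255},{"x":0,"y":0,"z":0,"wx":0,"wy":0,"wz":0,"gripper":255},{"x":0,"y":0,"z":0,"wx":0,"wy":0,"wz":0,"gripper":255}]'
python3 -m jog '[{"x":0,"y":0,"z":0,"wx":0,"wy":0,"wz":-0.1,"gripper":255},{"x":0,"y":0,"z":0,"wx":0,"wy":0,"wz":-0.1,"gripper":255},{"x":0,"y":0,"z":0,"wx":0,"wy":0,"wz":-0.1,"gripper":255},{"x":0,"y":-0.03,"z":0,"wx":0,"wy":0,"wz":0,"gripper":255},{"x":0,"y":-0.03,"z":0,"wx":0,"wy":0,"wz":0,"gripper":255},{"x":0,"y":-0.03,"z":0,"wx":0,"wy":0,"wz":0,"gripper":255},{"x":0,"y":-0.03,"z":0,"wx":0,"wy":0,"wz":0,"gripper":255},{"x":0,"y":-0.03,"z":0,"wx":0,"wy":0,"wz":0,"gripper":255}]'
python3 -m jog '[{"x":-0.01,"y":-0.03,"z":0,"wx":0,"wy":0,"wz":0,"gripper":255},{"x":0,"y":-0.03,"z":0,"wx":0,"wy":0,"wz":0,"gripper":255},{"x":0,"y":0,"z":0,"wx":0,"wy":0,"wz":0,"gripper":255},{"x":0,"y":0,"z":0,"wx":0,"wy":0,"wz":0,"gripper":255}]'
python3 -c "
from h import *
level(0.5);go([.533,.35,.04],0.5)"
```

```text
clock: 11.98
tcp_pos: [0.5468, 0.1409, 0.1807]
orientation: [3.103, -0.471, -0.006]
wrist_force: [-0.2, -0.3, -2.2]
grip_width: 0.57
grip_force: 83.1
clock: 12.65
tcp_pos: [0.55, 0.2907, 0.1789]
orientation: [3.14, -0.011, -0.01]
wrist_force: [0.6, 1.0, -0.9]
grip_width: 0.566
grip_force: 83.1
clock: 12.98
tcp_pos: [0.5391, 0.3523, 0.1789]
orientation: [3.141, -0.004, -0.01]
wrist_force: [0.4, -0.6, -2.2]
grip_width: 0.57
grip_force: 83.3
t 12.98 tcp [0.5391 0.3523 0.1789] width 0.57 gf 83.3
[[ 1.    -0.002 -0.006]
 [-0.002 -1.    -0.001]
 [-0.006  0.001 -1.   ]]
turn [ 0.001  0.006 -0.011] q [-0.16  0.61 -0.73  1.66  0.45  1.05 -2.61]
t 12.98 tcp [0.5391 0.3523 0.1789] width 0.57 gf 83.3
[[ 1.    -0.002 -0.006]
 [-0.002 -1.    -0.001]
 [-0.006  0.001 -1.   ]]
q [-0.16  0.61 -0.73  1.66  0.45  1.05 -2.61] shift [-0.0052  0.0022  0.139 ] wz -0.011
```

```bash
python3 -m jog '[{"x":-0.005,"y":0.002,"z":0.02,"wx":0,"wy":0.006,"wz":0,"gripper":255},{"x":0,"y":0,"z":0.03,"wx":0,"wy":0,"wz":0,"gripper":255},{"x":0,"y":0,"z":0.03,"wx":0,"wy":0,"wz":0,"gripper":255},{"x":0,"y":0,"z":0.025,"wx":0,"wy":0,"wz":0,"gripper":255},{"x":0,"y":0,"z":0.02,"wx":0,"wy":0,"wz":0,"gripper":255},{"x":0,"y":0,"z":0.01,"wx":0,"wy":0,"wz":0,"gripper":255},{"x":0,"y":0,"z":0.003,"wx":0,"wy":0,"wz":0,"gripper":255},{"x":0,"y":0,"z":0,"wx":0,"wy":0,"wz":0,"gripper":255}]'
python3 -c "
from h import *
level(0.5)"
```

```text
clock: 13.65
tcp_pos: [0.5349, 0.347, 0.041]
orientation: [3.139, -0.009, 0.003]
wrist_force: [0.1, 0.0, -1.8]
grip_width: 0.57
grip_force: 83.4
t 13.65 tcp [0.5349 0.347  0.041 ] width 0.57 gf 83.4
[[ 1.    -0.006  0.002]
 [-0.006 -1.    -0.003]
 [ 0.002  0.003 -1.   ]]
turn [ 0.003 -0.002 -0.014] q [-0.23  0.76 -0.63  1.76  0.6   0.82 -2.72]
```

```bash
python3 -m jog '[{"x":0,"y":0,"z":0.003,"wx":0,"wy":0,"wz":0,"gripper":255},{"x":0,"y":0,"z":0.002,"wx":0,"wy":0,"wz":0,"gripper":255},{"x":0,"y":0,"z":0,"wx":0,"wy":0,"wz":0,"gripper":0},{"x":0,"y":0,"z":0,"wx":0,"wy":0,"wz":0,"gripper":0},{"x":0,"y":0,"z":0,"wx":0,"wy":0,"wz":0,"gripper":0},{"x":0,"y":0,"z":0,"wx":0,"wy":0,"wz":0,"gripper":0},{"x":0,"y":0,"z":0,"wx":0,"wy":0,"wz":0,"gripper":0}]'
python3 -m jog '[{"x":0,"y":0,"z":-0.02,"wx":0,"wy":0,"wz":0,"gripper":0},{"x":0,"y":0,"z":-0.03,"wx":0,"wy":0,"wz":0,"gripper":0},{"x":0,"y":0,"z":-0.03,"wx":0,"wy":0,"wz":0,"gripper":0},{"x":0,"y":0,"z":-0.03,"wx":0,"wy":0,"wz":0,"gripper":0},{"x":0,"y":0,"z":-0.03,"wx":0,"wy":0,"wz":0,"gripper":0},{"x":0,"y":0.02,"z":-0.03,"wx":0,"wy":0,"wz":0,"gripper":0},{"x":0.02,"y":0.02,"z":0,"wx":0,"wy":0,"wz":0,"gripper":0},{"x":0,"y":0,"z":0,"wx":0,"wy":0,"wz":0,"gripper":0}]'
python3 - <<'E'
from h import *
st(); a=cams.snapshot("scene");b=cams.snapshot("top")
cv2.imwrite("pics/s5.png",np.hstack([cv2.resize(a[120:320,110:310,::-1],(400,400)),cv2.resize(b[60:260,100:300,::-1],(400,400))]))
E
```

```text
clock: 14.23
tcp_pos: [0.5344, 0.3483, 0.0372]
orientation: [3.14, -0.006, 0.006]
wrist_force: [0.1, 0.7, -0.5]
grip_width: 0.999
grip_force: 0.0
clock: 14.9
tcp_pos: [0.5583, 0.3039, 0.209]
orientation: [3.138, -0.016, 0.015]
wrist_force: [1.1, -2.5, -0.6]
grip_width: 0.995
grip_force: 0.0
t 14.9 tcp [0.5583 0.3039 0.209 ] width 0.995 gf 0.0
[[ 1.    -0.01   0.009]
 [-0.01  -1.    -0.004]
 [ 0.009  0.003 -1.   ]]
```

View pics/s5.png

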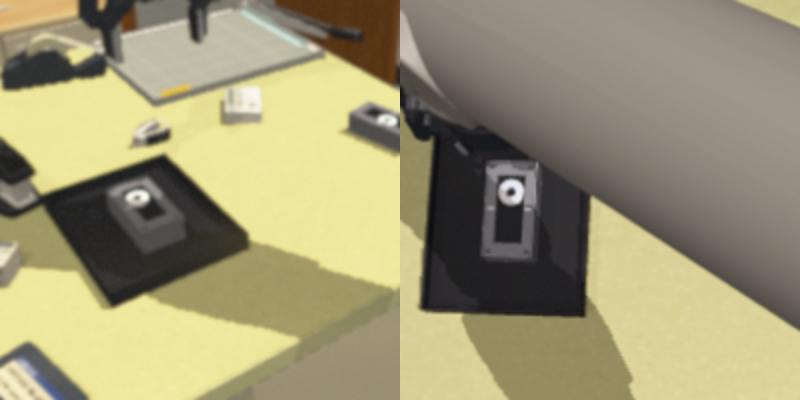

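Cassette_a lies flat in the tray at (510,210) px in the top crop, with its spool at the far end (512,192). Cassette_b is flat on the desk, and the gripper is clear of everything.

```bash
python3 -c "
from plant import ctrl
print(ctrl.finish_job())"
```

```text
the job is handed in; nothing more can be done
None
```

Job handed in: cassette_a's spool slid when tilted about 40°, so it now lies flat in the tray. Cassette_b's spool stayed centred at about 30° (as far as the wrist would go that way), and it lies flat on the desk, window up.

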